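# Line up a quarter-turn stud and hold a control-box cover shut on its seal

### The arm

A 7-joint arm with a two-finger parallel gripper is mounted at the origin on the work surface. World frame = base frame: x ahead of the robot, y to its left, z up, the work surface at z = 0. Lengths are in m, angles in rad, forces in N, time in s.
With the tool pointing down it reaches from about 0.425 to 0.875 m from the base axis. Payload 4.7 kg.
Tool frame: the origin (TCP) lies on the centre line of the jaws, within the pads' length; the fingertips stand ahead of it and the grasp point (between the pads) lies 2 mm behind it (nose_length is the z of the fingertips in the tool frame, in m); z points along the fingers, y is the line along which they close (so a half turn about z gives the same grasp; the last joint's range is limited). The gripper opens to 87 mm and grips with 3 to 60 N. Pads are 19 mm wide; open, the fingers measure 117 mm over their backs; the gripper's body (75 mm by 190 mm) begins 51 mm behind the grasp point.
Start: joints at [-1.185, 0.321, -0.07, 1.45, 0.023, 1.371, -0.057], TCP at [0.236, 0.606, 0.24] pointing down, gripper open.
Joint ranges: [-2.86, 2.86], [-0.3, 2.09], [-1.38, 1.24], [0.06, 2.45], [-1.56, 4.7], [0.09, 2.05], [-2.69, 2.69]. Speed limits (rad/s): [2.57, 2.57, 3.14, 3.14, 3.14, 3.14, 3.14].

### API

Orientations are given as a rotation vector (axis times angle).
In Python, from bench import * gives the robot as it stands.
- The arm moves only by the tool send_rows, never from a script. Its arguments are lists of equal length, an entry for each row: "xyz": the shift along the tool's x, y, z in mm, a list of three; "dr": the turn, a rotation vector about the tool's x, y, z in rad, a list of three. A call has exactly 10 rows; each row is the pose to reach, as a shift and turn from the pose commanded when the call began, along the tool's axes at that moment; what a row does not reach only later rows make up. A row lasts 1/12 s, in which the tool goes at most 41.7 mm and 7.16 degrees, less where a joint would pass 70% of its speed; a pose out of reach is approached as far as the arm can. A call with a gripper value outside its range is refused whole. "jaw" is the finger opening in mm, from 0 to 87, set as the call begins (left out, the last holds). The fingers move at their own pace and stop on an object; "grip_force" is the grip in N (left out, the last holds). Time passes only in rows, so rows that repeat a pose let the fingers close, or fill a call up. It gives the time, the measured TCP pose, the force, the opening and the grip force at its end, in the units of the state.
- get_state(): the state, without advancing time (a new reading comes with each control period).
- get_image(name): name is "side" or "top" or "wrist"; returns the picture (480x640x3 uint8, red, green, blue); there is no depth.
- calibration(name): a dict with "vfov" (degrees; the focal length in pixels is half the picture's height over the tangent of half this angle, whatever the lens; pixels are square), "cx", "cy" (the principal point, pixels), "rvec" (rotation vector, rad) and "tvec" (3), from world to camera coordinates, as OpenCV has them; the wrist camera has in their place "hand_eye" (4x4, takes a point from camera to tool coordinates, whose origin is the TCP and whose axes are the flange's). Camera axes: x right, y down, z forward; pixel columns grow to the right and rows downward; lengths in m; the calibration is good to about 2 mm. The wrist camera is an equidistant fisheye: a pixel r from the principal point sees the ray r / f radians off the axis. A picture is of the moment at which its call begins: read the wrist's pose just before it. calibration takes no time and is no camera call.
- close_job(): hands the job in; it is judged then, once.
The state is a dict: "time": time; "joint_positions": joint angles; "qd": joint speeds; "joint_torque": joint torques, N m; "position": TCP position; "tool_rot": TCP orientation; "ft_force": force on the tool from outside, world axes, zero at the start; "torque": the same for the moment, N m; "grip_width": opening from 0.0 (shut) to 1.0 (fully open); "grip_force": force on a finger pad.
Only numpy, scipy, OpenCV 4.12 (cv2) and the standard library are available. Lean on these libraries where they do the work, as an engineer would, in place of code of your own. Each camera call takes 0.05 s, during which the arm holds its last target. There are 200 camera calls.

### The job

We are closing up the control box: turn the wing-headed quarter-turn stud at its rim until the wing lines up with the slot in the hinged cover, then swing the cover down over it. Press the cover down near its free edge until the foam seal is squeezed flat and the cover sits fully home on the box, leave the wing lined up with the slot, and finish while still pressing: keep the cover held down so that I can run in the four corner screws. Leave the other things on the bench where they are.

Things in the scene. Friction and masses are not known exactly. Their poses are not given: they have to be found in the camera images.
- enclosure: Grey steel control box, 280 x 200 mm, 110 mm tall, lying on its back on the bench with its opening up; it is fixed down. Origin: centre of its underside, on the bench. Its x axis runs along the hinge, its y axis from the free edge of the cover to the hinge, z up. Hinge line: parallel to x at y = +104 mm, z = 111 mm. The rim's top is at 107 mm; the foam seal on it stands up to 116 mm along the free edge. The terminals, relays and supply inside stay below 90 mm.
- cover: Hinged grey sheet-steel cover of the box, 288 mm along the hinge x 208 mm, 3 mm sheet with a 12 mm lip folded down round its edge, about 0.5 kg. Origin on the hinge line, midway along it; x along the hinge, the free edge lies at y = -208 mm; z is the normal of its outer face (face at z = +2 mm). The stiff hinge keeps it nearly where it is left (pushing its free edge takes 2 to 5 N; below 0.5 rad it may sink slowly); it has no handle: push its outer face.
- cover_angle (a joint): Opening angle of the cover, rad: 0 fully home on the box, 1.57 standing upright; it starts standing open (1.4 to 1.65). Let go, it rests on the uncompressed seal at 0.02 to 0.03 (4 to 6 mm proud at the free edge). Pressing it home needs about 13 N near the free edge, more towards the hinge. If the wing is more than about 0.2 rad off the slot, the cover stops on top of the wing at about 0.12.
- slot (a point): Centre of the oblong slot in the cover, on its outer face: 44 mm along the hinge direction x 17 mm, 154 mm from the hinge line, midway along the cover, with a steel surround.
- edge (a point): Middle of the cover's free edge.
- wing (a point): Centre of the steel wing head of the quarter-turn stud: a flat upright bar 36 mm long, 10 mm wide, 16 mm tall, turning about a fixed vertical axis through its middle. It stands in the box at x = 0, y = -50 mm, its centre 122 mm and its top 130 mm above the bench; 16 mm of free neck (10 mm across) lies under it, down to a bracket at 98 mm. With the cover home, the head stands just clear above the cover's outer face. Its x axis runs along the bar.
- stud_angle (a joint): Angle of the wing, rad, counter-clockwise seen from above: 0 when the bar lies along the slot (parallel to the hinge), 1.57 when across it. Starts at 0.6 to 1.5. It has no stop or click at 0 and stays where it is left (friction 0.08 N m).
- screwdriver: Bystander: screwdriver, 210 mm, lying on the bench.
- tray: Bystander: small open steel tray with the corner screws, 100 x 75 x 22 mm.
- multimeter: Bystander: hand-held multimeter lying flat, 150 x 78 x 34 mm.
- tape: Bystander: roll of tape, 90 mm across, 19 mm tall.
- cutters: Bystander: side cutters, 130 mm.
- flux: Bystander: small jar, 48 mm across, 55 mm tall.
- relay: Bystander: plug-in relay on its base, 36 x 58 x 52 mm.

How it is judged:
By the outcome, as a careful person would: the job done as asked, in the order asked, and still so for the second after the job is handed in, while the arm keeps its last pose, push and grip.
It also fails if it takes over 66 s, if anything falls off the work surface, if the arm or the gripper's body presses on something with over 40 N, if the wrist force passes 120 N, or if a joint passes its speed limit or range.

## Working session

There is one attempt and no reset: what is moved stays moved. The work goes in short steps, Python scripts to look and compute and a tool call to move; the robot and the scene stay as the last step left them, time stands still between calls to the robot, and variables do not carry over. Pictures are saved under pics/ and viewed, at most 10 in all, crops included, and the job is handed in when it is done.

Besides the shell and the picture viewer there is one more tool, called after "Call:" as name(argument=value, ...), one argument or row to a line, values as JSON. send_rows: Moves the arm, as the interface text tells. Its arguments: {"type":"object","properties":{"xyz":{"type":"array"},"dr":{"type":"array"},"jaw":{"type":"number"},"grip_force":{"type":"number"}},"required":["xyz","dr"]}

```bash
mkdir -p pics; ls
python3 - <<'E'
from bench import *
import cv2,numpy as np
s=get_state();print({k:np.round(v,3) for k,v in s.items()})
for n in("top","side","wrist"):
    print(n,calibration(n)); cv2.imwrite(f"pics/{n}0.png",get_image(n)[:,:,::-1])
print(get_state()["time"])
E
```

```text
pics
{'time': np.float64(0.0), 'joint_positions': array([-1.185,  0.322, -0.07 ,  1.452,  0.023,  1.371, -0.057]), 'qd': array([ 0.001, -0.001,  0.003, -0.002, -0.001, -0.002, -0.002]), 'joint_torque': array([ 0.0000e+00, -4.9128e+01, -4.0400e-01, -3.1252e+01, -6.4000e-02,
        4.4000e-02,  0.0000e+00]), 'position': array([0.236, 0.605, 0.238]), 'tool_rot': array([-5.810e-01, -3.087e+00,  3.000e-03]), 'ft_force': array([ 1.083, -0.255,  0.264]), 'torque': array([-0.045, -0.018,  0.061]), 'grip_force': np.float64(0.0), 'grip_width': np.float64(0.997)}
top {'vfov': 57.77309327775575, 'cx': 315.2476197885315, 'cy': 236.22269037708932, 'rvec': array([ 2.10222467, -2.09427453,  0.2332871 ]), 'tvec': array([0.0294572 , 0.53311159, 0.9648446 ])}
side {'vfov': 44.491643870811565, 'cx': 315.77604592254187, 'cy': 229.74776512307304, 'rvec': array([ 2.03413018, -0.76570432,  0.42876843]), 'tvec': array([-0.39671396,  0.29362258,  1.0605013 ])}
wrist {'vfov': 65.70646984690485, 'cx': 325.90296020590205, 'cy': 239.41195604775137, 'hand_eye': array([[ 2.37432075e-04, -9.59683749e-01, -2.81081920e-01,
         7.71591487e-02],
       [ 9.99999306e-01,  5.52328282e-04, -1.04107929e-03,
        -1.43237197e-03],
       [ 1.15435637e-03, -2.81081478e-01,  9.59683213e-01,
        -1.45197081e-01],
       [ 0.00000000e+00,  0.00000000e+00,  0.00000000e+00,
         1.00000000e+00]])}
0.15
```

View pics/top0.png

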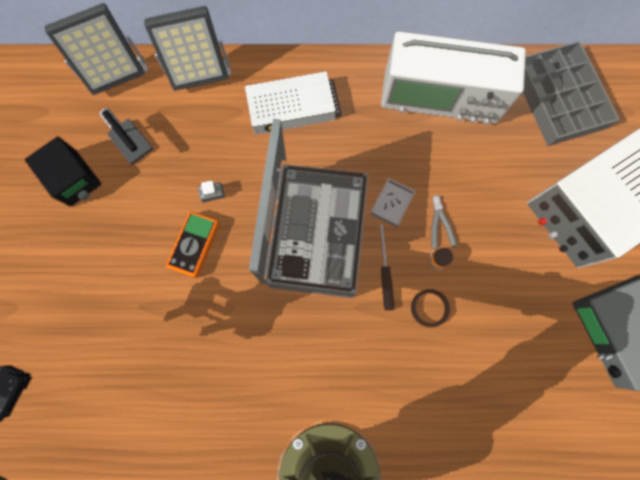

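View pics/side0.png

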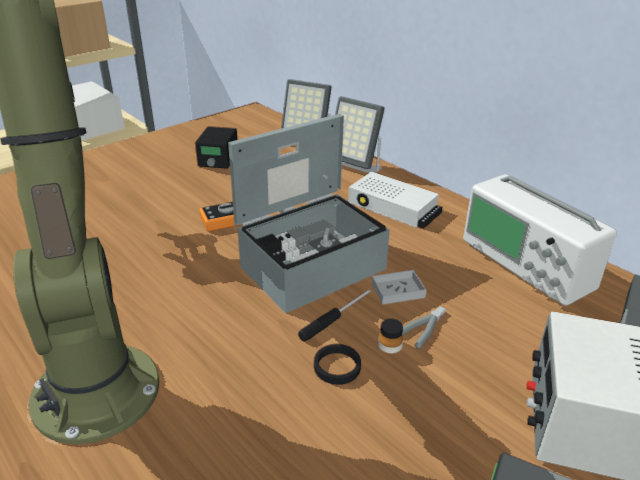

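The top picture shows the box at about (320,230), hinge on its left (world +y). The cover stands upright along column ~270, and the wing is near (340,230). The side picture agrees. Next I'll enlarge the box.

Run:
```python
import cv2
a=cv2.imread("pics/top0.png")[110:310,240:380]
a=cv2.resize(a,None,fx=3,fy=3,interpolation=cv2.INTER_CUBIC)
b=cv2.imread("pics/side0.png")[110:310,225:395]
b=cv2.resize(b,(380,447),interpolation=cv2.INTER_CUBIC)
import numpy as np
o=np.zeros((600,800,3),np.uint8);o[:,:420]=a;o[:447,420:]=b
cv2.imwrite("pics/crop0.png",o)
```

```text
(no output)
```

View pics/crop0.png

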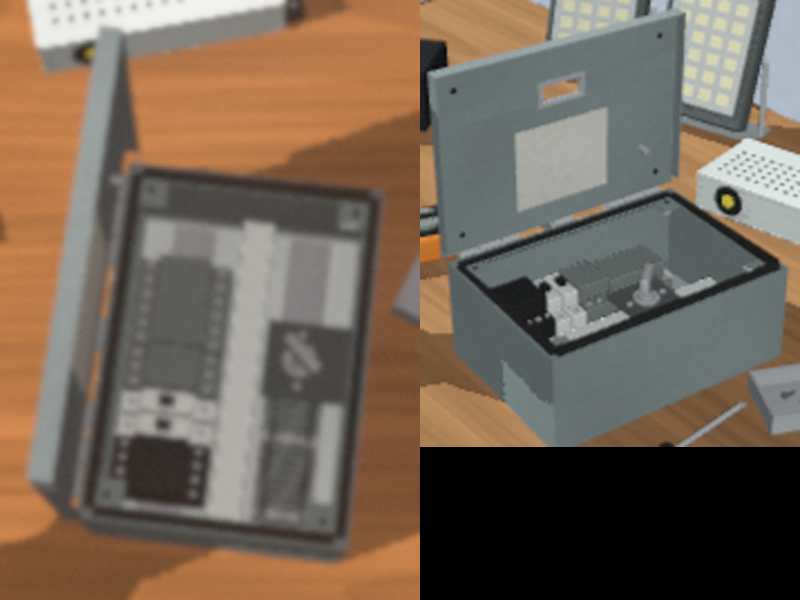

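```bash
cat > h.py <<'E'
import numpy as np,cv2
from scipy.spatial.transform import Rotation as R
from scipy.optimize import least_squares
from bench import *
def cam(n):
    c=calibration(n);f=240/np.tan(np.radians(c["vfov"]/2))
    return np.array([[f,0,c["cx"]],[0,f,c["cy"]],[0,0,1]]),c["rvec"],c["tvec"]
def proj(n,P):
    K,r,t=cam(n);return cv2.projectPoints(np.asarray(P,float),r,t,K,None)[0][:,0]
def ray(n,uv,z):
    K,r,t=cam(n);M=R.from_rotvec(r).as_matrix();C=-M.T@t
    d=M.T@np.linalg.solve(K,[*uv,1]);return C+d*(z-C[2])/d[2]
def box2w(p,b): # p=(x,y,yaw)
    b=np.atleast_2d(b);return R.from_euler('z',p[2]).apply(b)+[p[0],p[1],0]
E
python3 - <<'E'
from h import *
c=lambda u,v:np.array([240+u/3-.33,110+v/3-.33])
px=np.array([c(132,166),c(382,190),c(342,545),c(83,518)])
B=np.array([[.14,.1,.107],[.14,-.1,.107],[-.14,-.1,.107],[-.14,.1,.107]])
f=lambda p:(proj("top",box2w(p,B))-px).ravel()
s=least_squares(f,[.6,0,0]);print(s.x,f(s.x).round(1))
w=[ray("top",c(*q),.13) for q in [(300,354),(281,336),(319,374)]];print(w)
d=w[1]-w[2];print("wing pred",box2w(s.x,[0,-.05,.13]),"world ang",np.arctan2(d[1],d[0]),"len",np.linalg.norm(d))
# side view check
print(proj("side",box2w(s.x,np.vstack([B,[[0,-.05,.13]]]))).round(1))
print("wrist cam:")
E
```

```text
[ 0.54627917  0.02507399 -0.11258885] [-1.2 -1.4  0.6 -0.2  2.4  1.4 -1.9 -0.2]
[array([ 0.53654427, -0.02274436,  0.13      ]), array([ 0.55018829, -0.00885172,  0.13      ]), array([ 0.52148443, -0.0365285 ,  0.13      ])]
wing pred [[ 0.54066161 -0.02460944  0.13      ]] world ang 0.7671831963909266 len 0.03987375215021204
[[337.4 194.8]
 [390.5 230.8]
 [285.9 273.1]
 [238.1 229. ]
 [327.5 231.3]]
wrist cam:
```

View pics/wrist0.png

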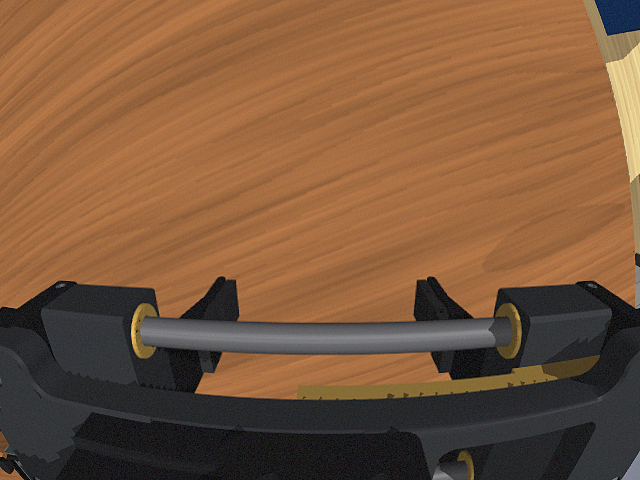

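The wrist picture shows only bench and the open jaws. The box fit is good to a few mm: the wing is near (0.538,-0.024), about 0.88 rad off the slot, and the cover stands near 1.5 rad. Next I'll work out the move over the cover to above the wing.

```bash
cat >> h.py <<'E'
def toolR(yx,tilt=0): # tool pointing down, tool x at world yaw yx
    return R.from_euler('z',yx)*R.from_euler('x',np.pi)
def delta(pos,yx,frm=None):
    s=get_state();R0=R.from_rotvec(s["tool_rot"]) if frm is None else frm[1]
    p0=s["position"] if frm is None else frm[0]
    return (R0.inv().apply(np.array(pos)-p0)*1000).round(1),(R0.inv()*toolR(yx)).as_rotvec().round(3)
E
python3 - <<'E'
import bench;print([n for n in dir(bench) if n[0]!='_'], getattr(bench,'nose_length',None))
from h import *
s=get_state();Rm=R.from_rotvec(s["tool_rot"]).as_matrix();print(Rm.round(2))
for P,y in [((.30,.60,.45),2.2),((.50,.35,.45),1.5),((.538,-.024,.45),.767),((.538,-.024,.27),.767)]: print(P,*delta(P,y))
# cover angle candidates: free edge corners in the top view
p=[.54628,.02507,-.1126]
for a in(1.4,1.5,1.6): print(a,proj("top",box2w(p,[[sx*.144,.104-.208*np.cos(a)+.002*np.sin(a),.111+.208*np.sin(a)] for sx in(1,-1)])).round(1).tolist())
E
```

```text
['MotionError', 'calibration', 'close_job', 'get_image', 'get_state', 'nose_length'] 0.017
[[-0.93  0.36 -0.  ]
 [ 0.36  0.93 -0.  ]
 [-0.   -0.   -1.  ]]
(0.3, 0.6, 0.45) [ -61.5   18.1 -211.3] [-0.001  0.001  0.57 ]
(0.5, 0.35, 0.45) [-338.6 -142.2 -211.1] [-1.00e-03  1.00e-03  1.27e+00]
(0.538, -0.024, 0.45) [-509.9 -476.8 -210.6] [-1.000e-03  2.000e-03  2.003e+00]
(0.538, -0.024, 0.27) [-509.9 -476.5  -30.6] [-1.000e-03  2.000e-03  2.003e+00]
1.4 [[289.5, 120.0], [267.8, 271.6]]
1.5 [[278.4, 118.2], [255.7, 270.0]]
1.6 [[267.4, 116.9], [243.7, 268.5]]
```

Call:
send_rows(
  xyz=[
    [-22,-20,-24],
    [-44,-40,-48],
    [-66,-60,-72],
    [-88,-80,-96],
    [-110,-100,-120],
    [-135,-124,-140],
    [-160,-148,-160],
    [-185,-172,-180],
    [-210,-196,-200],
    [-236,-220,-211],
  ],
  dr=[
    [0,0,0.1],
    [0,0,0.2],
    [0,0,0.3],
    [0,0,0.4],
    [0,0,0.5],
    [0,0,0.6],
    [0,0,0.7],
    [0,0,0.8],
    [0,0,0.9],
    [0,0,1.0],
  ],
  jaw=40,
)

```text
time: 0.98
position: [0.3766, 0.3135, 0.4529]
tool_rot: [-1.995, -2.427, -0.005]
ft_force: [1.7, 0.6, -0.9]
grip_width: 0.466
grip_force: 0.0
```

Run:
```python
from h import *
s=get_state();print(s["time"],s["position"].round(3),s["tool_rot"].round(3),s["joint_positions"].round(2))
for P,y in [((.538,-.024,.45),.767),((.538,-.024,.27),.767)]: print(P,*delta(P,y))
```

```text
0.9833 [0.377 0.313 0.453] [-1.995 -2.427 -0.005] [-0.95 -0.04  0.19  1.44  0.01  1.74 -0.56]
(0.538, -0.024, 0.45) [-362.3   93.1    2.4] [ 0.001 -0.003  0.998]
(0.538, -0.024, 0.27) [-362.6   92.7  182.4] [ 0.001 -0.003  0.998]
```

Call:
send_rows(
  xyz=[
    [-38,10,0],
    [-76,20,0],
    [-114,30,0],
    [-152,39,0],
    [-190,49,0],
    [-228,59,0],
    [-266,68,1],
    [-304,78,2],
    [-342,88,2],
    [-362,93,20],
  ],
  dr=[
    [0,0,0.1],
    [0,0,0.2],
    [0,0,0.3],
    [0,0,0.4],
    [0,0,0.5],
    [0,0,0.6],
    [0,0,0.7],
    [0,0,0.8],
    [0,0,0.9],
    [0,0,1.0],
  ],
)

```text
time: 1.82
position: [0.5406, -0.0272, 0.4331]
tool_rot: [2.915, 1.162, 0.008]
ft_force: [-0.6, -0.7, 0.2]
grip_width: 0.46
grip_force: 0.0
```

Run:
```python
from h import *
s=get_state();print(s["time"],s["position"].round(3),s["tool_rot"].round(3),s["joint_positions"].round(2))
for P,y in [((.538,-.024,.22),.767)]: print(P,*delta(P,y))
```

```text
1.8167 [ 0.541 -0.027  0.433] [2.915 1.162 0.008] [-0.56  0.06  0.6   1.39 -0.03  1.7  -0.78]
(0.538, -0.024, 0.22) [ -0.3  -5.3 213.1] [ 0.005 -0.003 -0.008]
```

Call:
send_rows(
  xyz=[
    [0,0,35],
    [0,0,70],
    [0,0,105],
    [0,0,140],
    [0,0,165],
    [0,0,185],
    [0,0,190],
    [0,0,190],
    [0,0,190],
    [0,0,190],
  ],
  dr=[
    [0,0,0],
    [0,0,0],
    [0,0,0],
    [0,0,0],
    [0,0,0],
    [0,0,0],
    [0,0,0],
    [0,0,0],
    [0,0,0],
    [0,0,0],
  ],
)

```text
time: 2.65
position: [0.5399, -0.0216, 0.2423]
tool_rot: [2.911, 1.179, 0.004]
ft_force: [0.3, -0.2, -0.8]
grip_width: 0.465
grip_force: 0.0
```

```bash
cat >> h.py <<'E'
def wproj(P,s): # world -> fisheye pixel at state s
    c=calibration("wrist");f=240/np.tan(np.radians(c["vfov"]/2));H=c["hand_eye"]
    q=R.from_rotvec(s["tool_rot"]).inv().apply(np.atleast_2d(P)-s["position"])
    q=(q-H[:3,3])@H[:3,:3];r=np.hypot(q[:,0],q[:,1]);th=np.arctan2(r,q[:,2])
    return np.c_[c["cx"]+f*th*q[:,0]/r,c["cy"]+f*th*q[:,1]/r]
def wray(uv,z,s):
    c=calibration("wrist");f=240/np.tan(np.radians(c["vfov"]/2));H=c["hand_eye"]
    d=np.array(uv,float)-[c["cx"],c["cy"]];r=np.hypot(*d);th=r/f
    v=np.array([*(d/r*np.sin(th)),np.cos(th)]);Rm=R.from_rotvec(s["tool_rot"])
    C=s["position"]+Rm.apply(H[:3,3]);v=Rm.apply(H[:3,:3]@v);return C+v*(z-C[2])/v[2]
E
python3 - <<'E'
from h import *
s=get_state();im=get_image("wrist");cv2.imwrite("pics/w1.png",im[:,:,::-1])
import pickle;pickle.dump(s,open("s1.pkl","wb"))
print(s["time"],s["position"].round(4),s["tool_rot"].round(3),s["ft_force"].round(1))
print(wproj(box2w([.54628,.02507,-.1126],[[0,-.05,.13]]),s))
E
```

```text
2.65 [ 0.5399 -0.0216  0.2423] [2.911 1.179 0.004] [ 0.3 -0.2 -0.8]
[[328.29257349 241.9962449 ]]
```

View pics/w1.png

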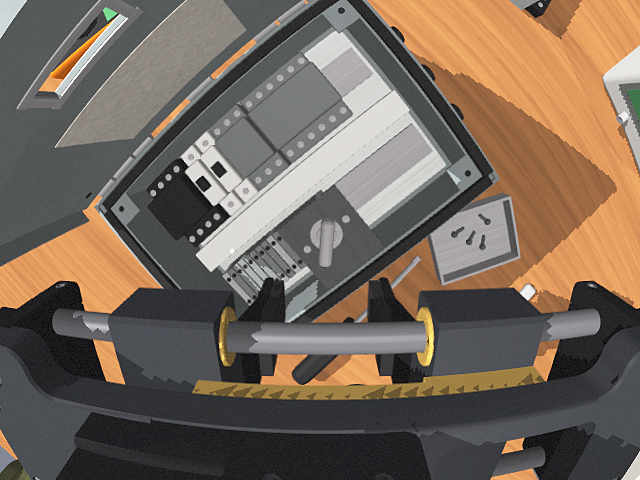

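The wrist picture shows the wing top from about (325,220) to (327,267), centre within 2 px of the prediction. Rim corners are near (493,178) and (100,207).

Run:
```python
import cv2,numpy as np
a=cv2.imread("pics/w1.png");o=np.zeros((300,800,3),np.uint8)
for i,(u,v) in enumerate([(297,215),(450,145),(75,175),(325,0)]):
    o[:,i*200:i*200+198]=cv2.resize(a[v:v+75,u:u+50],(200,300),interpolation=cv2.INTER_CUBIC)[:,:198]
cv2.imwrite("pics/crop1.png",o)
```

```text
(no output)
```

View pics/crop1.png

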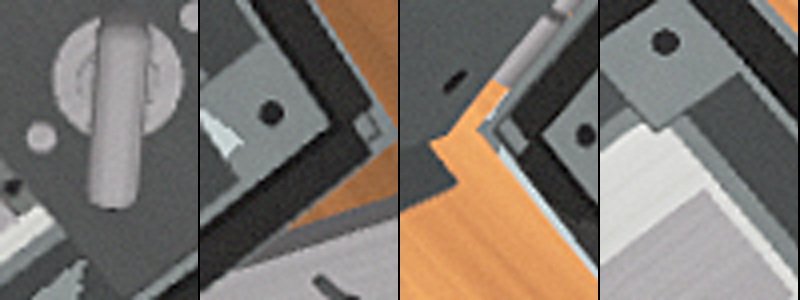

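Run:
```python
from h import *
import pickle;s=pickle.load(open("s1.pkl","rb"))
a=wray((497,177),.107,s);b=wray((95,207.5),.107,s);print(a,b,np.linalg.norm(a-b),np.hypot(.28,.2))
yaw=np.arctan2(*(a-b)[1::-1])-np.arctan2(-.2,.28);print("yaw",yaw,"box",(a+b)/2)
w1=wray((325.5,266.2),.13,s);w2=wray((327.5,220),.13,s);d=w2-w1
print("wing",w1,w2,(w1+w2)/2,np.linalg.norm(d),"ang",np.arctan2(d[1],d[0]),np.arctan2(-d[1],-d[0]))
m=(a+b)/2;print("pred wing",box2w([m[0],m[1],yaw],[0,-.05,.13]))
print(proj("top",box2w([m[0],m[1],yaw],[[.14,.1,.107],[.14,-.1,.107],[-.14,-.1,.107],[-.14,.1,.107]])))
```

```text
[ 0.67094929 -0.08989887  0.107     ] [0.41532663 0.14007651 0.107     ] 0.34384824521656265 0.3440930106817051
yaw -0.11238184275141516 box [0.54313796 0.02508882 0.107     ]
wing [ 0.52583943 -0.03616364  0.13      ] [ 0.55198849 -0.01280327  0.13      ] [ 0.53891396 -0.02448345  0.13      ] 0.03506394456750437 ang 0.7291311057459521 -2.412461547843841
pred wing [[ 0.53753069 -0.02459577  0.13      ]]
[[282.41010345 164.86558833]
 [367.63736847 174.07589076]
 [356.13000291 294.20569599]
 [265.39770861 283.59329707]]
```

Run:
```python
from h import *
print(*delta((.538,-.0245,.121),.745))
```

```text
[ -3.7   0.5 121.3] [ 0.002 -0.003  0.025]
```

Call:
send_rows(
  xyz=[
    [-3,0,20],
    [-3,0,40],
    [-3.5,0,60],
    [-3.5,0.5,80],
    [-3.5,0.5,95],
    [-3.5,0.5,108],
    [-3.5,0.5,117],
    [-3.5,0.5,121],
    [-3.5,0.5,121],
    [-3.5,0.5,121],
  ],
  dr=[
    [0,0,0.02],
    [0,0,0.02],
    [0,0,0.02],
    [0,0,0.02],
    [0,0,0.02],
    [0,0,0.02],
    [0,0,0.02],
    [0,0,0.02],
    [0,0,0.02],
    [0,0,0.02],
  ],
)

```text
time: 3.53
position: [0.5374, -0.0244, 0.1204]
tool_rot: [2.923, 1.15, 0.002]
ft_force: [0.1, -0.3, 0.6]
grip_width: 0.461
grip_force: 0.0
```

Call:
send_rows(
  xyz=[
    [0,0,0],
    [0,0,0],
    [0,0,0],
    [0,0,0],
    [0,0,0],
    [0,0,0],
    [0,0,0],
    [0,0,0],
    [0,0,0],
    [0,0,0],
  ],
  dr=[
    [0,0,0],
    [0,0,0],
    [0,0,0],
    [0,0,0],
    [0,0,0],
    [0,0,0],
    [0,0,0],
    [0,0,0],
    [0,0,0],
    [0,0,0],
  ],
  jaw=0,
  grip_force=15,
)

```text
time: 4.37
position: [0.5371, -0.0246, 0.1198]
tool_rot: [2.923, 1.15, 0.001]
ft_force: [1.3, -0.8, 0.5]
grip_width: 0.11
grip_force: 15.0
```

Run:
```python
from h import *
s=get_state();print(s["position"],s["joint_positions"].round(2),*delta((.538,-.0245,.121),-.112))
```

```text
[ 0.53708066 -0.02464755  0.1197563 ] [-0.53  0.19  0.58  1.9  -0.12  1.09 -0.72] [ 0.8  0.5 -1.2] [ 0.001 -0.001  0.862]
```

Call:
send_rows(
  xyz=[
    [0,0,0],
    [0,0,0],
    [0,0,0],
    [0,0,0],
    [0,0,0],
    [0,0,0],
    [0,0,0],
    [0,0,0],
    [0,0,0],
    [0,0,0],
  ],
  dr=[
    [0,0,0.1],
    [0,0,0.2],
    [0,0,0.3],
    [0,0,0.4],
    [0,0,0.5],
    [0,0,0.6],
    [0,0,0.7],
    [0,0,0.78],
    [0,0,0.84],
    [0,0,0.862],
  ],
)

```text
time: 5.2
position: [0.5368, -0.0232, 0.1197]
tool_rot: [-3.135, 0.178, 0.0]
ft_force: [0.5, 1.2, 1.9]
grip_width: 0.112
grip_force: 15.0
```

Run:
```python
from h import *
s=get_state();print(s["position"],s["torque"],s["ft_force"],s["joint_positions"].round(2),*delta((.538,-.0245,.121),-.112))
```

```text
[ 0.53675497 -0.02324533  0.11974993] [0.33912405 0.11564427 0.09309193] [0.47136606 1.16270062 1.92458859] [-0.62  0.2   0.69  1.9  -0.15  1.09 -1.56] [ 1.4  1.1 -1.3] [-0.001  0.    -0.001]
```

Call:
send_rows(
  xyz=[
    [0,0,0],
    [0,0,0],
    [0,0,0],
    [0,0,0],
    [0,0,0],
    [0,0,-10],
    [0,0,-30],
    [0,0,-60],
    [0,0,-95],
    [0,0,-120],
  ],
  dr=[
    [0,0,0],
    [0,0,0],
    [0,0,0],
    [0,0,0],
    [0,0,0],
    [0,0,0],
    [0,0,0],
    [0,0,0],
    [0,0,0],
    [0,0,0],
  ],
  jaw=24,
)

```text
time: 6.03
position: [0.5373, -0.0249, 0.243]
tool_rot: [-3.136, 0.177, -0.004]
ft_force: [0.5, -0.9, 0.1]
grip_width: 0.277
grip_force: 0.0
```

Run:
```python
from h import *
s=get_state();im=get_image("wrist");cv2.imwrite("pics/w2.png",im[:,:,::-1])
import pickle;pickle.dump(s,open("s2.pkl","wb"))
print(s["time"],s["position"].round(4),s["ft_force"].round(1))
t=[.543,.0251,-.1124]
print(wproj(box2w(t,[[-.018,-.05,.13],[.018,-.05,.13]]),s))
```

```text
6.0333 [ 0.5373 -0.0249  0.243 ] [ 0.5 -0.9  0.1]
[[323.34183395 264.50483322]
 [323.24075345 216.95669438]]
```

View pics/w2.png

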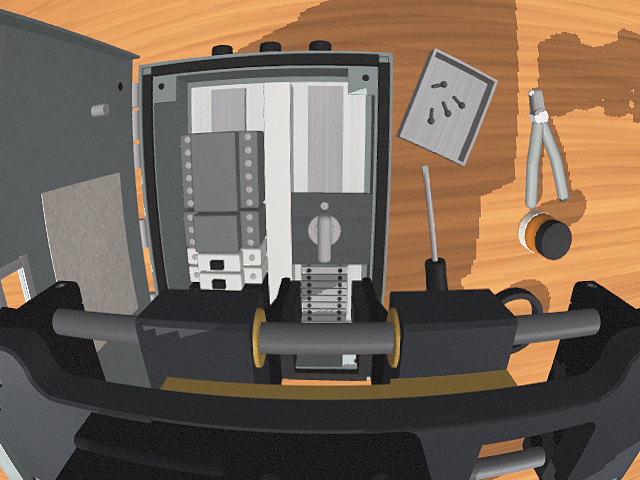

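The wrist picture shows the wing from about (323,216) to (323,263), parallel to the box sides and on the predicted pixels, so it is aligned. Next come the waypoints over the cover to its back.

```bash
cat >> h.py <<'E'
T=[.543,.0251,-.1124]
def push(th,rho,gap=0): # TCP for tip corner on outer face
    y=.104-rho*np.cos(th)+.002*np.sin(th)+.0095+gap*np.sin(th);z=.111+rho*np.sin(th)+.002*np.cos(th)+.017+gap*np.cos(th)
    return box2w(T,[0,y,z])[0]
E
python3 - <<'E'
from h import *
W=box2w(T,[0,.19,.40])[0];print(W,*delta(W,1.458))
p=push(1.6,.175,.035);print(p,*delta(p,1.458))
E
```

```text
[0.56431106 0.21390106 0.4       ] [  -1.1 -240.5 -151.6] [ 0.005 -0.01  -1.571]
[0.56045198 0.1797123  0.301845  ] [  -2.1 -205.8  -53.6] [ 0.005 -0.01  -1.571]
```

Call:
send_rows(
  xyz=[
    [0,0,-38],
    [0,0,-76],
    [0,0,-114],
    [0,0,-148],
    [0,-36,-155],
    [0,-76,-155],
    [0,-116,-155],
    [0,-156,-155],
    [0,-196,-155],
    [0,-236,-155],
  ],
  dr=[
    [0,0,0],
    [0,0,0],
    [0,0,-0.1],
    [0,0,-0.2],
    [0,0,-0.32],
    [0,0,-0.44],
    [0,0,-0.56],
    [0,0,-0.68],
    [0,0,-0.8],
    [0,0,-0.92],
  ],
  jaw=0,
)

```text
time: 6.92
position: [0.5629, 0.2118, 0.3953]
tool_rot: [-2.885, -1.243, -0.001]
ft_force: [-0.1, -0.8, 0.6]
grip_width: 0.008
grip_force: 0.0
```

Run:
```python
from h import *
s=get_state();print(s["position"].round(3),s["joint_positions"].round(2))
for P in (box2w(T,[0,.19,.40])[0],push(1.6,.175,.035)):print(P,*delta(P,1.458))
```

```text
[0.563 0.212 0.395] [-0.82  0.2   0.51  1.32 -0.1   1.64 -1.08]
[0.56431106 0.21390106 0.4       ] [ 2.5 -0.4 -4.7] [ 0.    -0.001 -0.644]
[0.56045198 0.1797123  0.301845  ] [-25.1  20.3  93.4] [ 0.    -0.001 -0.644]
```

Call:
send_rows(
  xyz=[
    [0,0,0],
    [0,0,5],
    [0,0,15],
    [0,0,30],
    [0,0,45],
    [0,0,60],
    [-8,6,75],
    [-16,13,88],
    [-25,20,93],
    [-25,20,93],
  ],
  dr=[
    [0,0,-0.1],
    [0,0,-0.2],
    [0,0,-0.3],
    [0,0,-0.4],
    [0,0,-0.5],
    [0,0,-0.6],
    [0,0,-0.644],
    [0,0,-0.644],
    [0,0,-0.644],
    [0,0,-0.644],
  ],
)

```text
time: 7.75
position: [0.56, 0.1747, 0.301]
tool_rot: [2.354, 2.08, -0.004]
ft_force: [0.7, -0.8, 0.0]
grip_width: 0.008
grip_force: 0.0
```

Run:
```python
from h import *
s=get_state();print(s["position"].round(3),s["joint_positions"].round(2),s["ft_force"].round(1))
for th in np.arange(1.6,-.01,-.08):
    rho=np.interp(th,[.4,1.5],[.195,.18]);print(round(th,2),*delta(push(th,rho),1.458))
im=get_image("side");cv2.imwrite("pics/s3.png",im[:,:,::-1])
```

```text
[0.56  0.175 0.301] [-0.75  0.17  0.46  1.53 -0.07  1.46 -0.41] [ 0.7 -0.8  0. ]
1.6 [-29.8   0.2  -6.8] [-0.001  0.002 -0.01 ]
1.52 [-44.2   0.4  -6.8] [-0.001  0.002 -0.01 ]
1.44 [-58.6   0.5  -6.4] [-0.001  0.002 -0.01 ]
1.36 [-73.1   0.7  -5.2] [-0.001  0.002 -0.01 ]
1.28 [-87.6   0.8  -2.7] [-0.001  0.002 -0.01 ]
1.2 [-101.9    1.     0.9] [-0.001  0.002 -0.01 ]
1.12 [-115.9    1.2    5.7] [-0.001  0.002 -0.01 ]
1.04 [-129.6    1.3   11.6] [-0.001  0.002 -0.01 ]
0.96 [-142.8    1.5   18.6] [-0.001  0.002 -0.01 ]
0.88 [-155.5    1.6   26.8] [-0.001  0.002 -0.01 ]
0.8 [-167.6    1.7   36. ] [-0.001  0.002 -0.01 ]
0.72 [-178.9    1.9   46.2] [-0.001  0.002 -0.01 ]
0.64 [-189.5    2.    57.3] [-0.001  0.002 -0.01 ]
0.56 [-199.2    2.1   69.3] [-0.001  0.002 -0.01 ]
0.48 [-207.9    2.2   82.1] [-0.001  0.002 -0.01 ]
0.4 [-215.6    2.3   95.7] [-0.001  0.002 -0.01 ]
0.32 [-221.2    2.4  110.2] [-0.001  0.002 -0.01 ]
0.24 [-225.7    2.5  125.2] [-0.001  0.002 -0.01 ]
0.16 [-228.9    2.5  140.4] [-0.001  0.002 -0.01 ]
0.08 [-230.9    2.6  155.9] [-0.001  0.002 -0.01 ]
-0.0 [-231.6    2.6  171.5] [-0.001  0.002 -0.01 ]
```

View pics/s3.png

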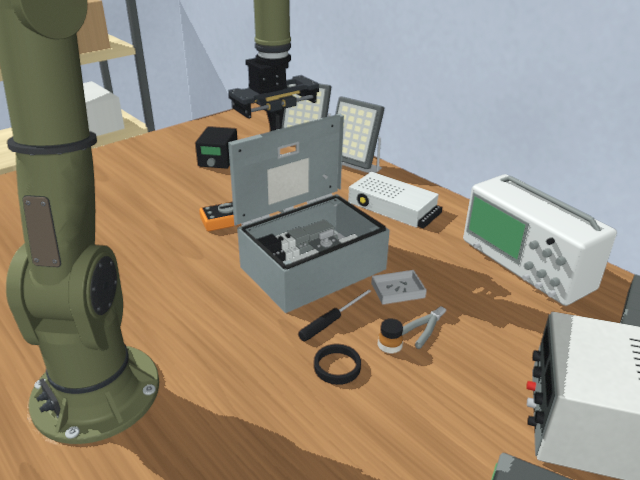

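The side picture shows the closed fingers behind the upright cover near its top, with the slot at about (288,150). Now I'll swing it down.

Call:
send_rows(
  xyz=[
    [-10,0,-4],
    [-20,0,-7],
    [-30,0,-7],
    [-37,0,-7],
    [-44,0,-7],
    [-52,0,-7],
    [-59,0.5,-6],
    [-66,0.5,-6],
    [-73,0.5,-5],
    [-80,0.5,-4],
  ],
  dr=[
    [0,0,0],
    [0,0,0],
    [0,0,0],
    [0,0,0],
    [0,0,0],
    [0,0,0],
    [0,0,0],
    [0,0,0],
    [0,0,0],
    [0,0,0],
  ],
)

```text
time: 8.63
position: [0.551, 0.0984, 0.305]
tool_rot: [-2.349, -2.085, 0.001]
ft_force: [1.1, 2.2, -0.8]
grip_width: 0.002
grip_force: 1.2
```

Call:
send_rows(
  xyz=[
    [-8,0,1],
    [-15,0,3],
    [-22,0.3,5],
    [-29,0.3,7],
    [-36,0.5,10],
    [-43,0.5,13],
    [-50,0.7,16],
    [-56,0.8,19],
    [-62,0.9,22],
    [-69,1,26.5],
  ],
  dr=[
    [0,0,0],
    [0,0,0],
    [0,0,0],
    [0,0,0],
    [0,0,0],
    [0,0,0],
    [0,0,0],
    [0,0,0],
    [0,0,0],
    [0,0,0],
  ],
)

```text
time: 9.47
position: [0.5442, 0.0296, 0.279]
tool_rot: [2.349, 2.086, 0.001]
ft_force: [-0.5, 1.8, 0.4]
grip_width: 0.003
grip_force: 0.7
```

Run:
```python
from h import *
s=get_state();print(s["position"].round(3),s["joint_positions"].round(2),s["ft_force"].round(1))
for th in np.arange(.96,-.01,-.04):
    rho=np.interp(th,[.4,1.5],[.195,.18]);print(round(th,2),delta(push(th,rho),1.458)[0])
```

```text
[0.544 0.03  0.279] [-0.62  0.08  0.55  1.67 -0.04  1.4  -0.18] [-0.5  1.8  0.4]
0.96 [ 3.1 -0.7 -3.6]
0.92 [-3.4 -0.6  0.3]
0.88 [-9.6 -0.6  4.5]
0.84 [-15.8  -0.6   8.9]
0.8 [-21.7  -0.5  13.6]
0.76 [-27.5  -0.5  18.6]
0.72 [-33.1  -0.5  23.8]
0.68 [-38.5  -0.4  29.2]
0.64 [-43.7  -0.4  34.9]
0.6 [-48.7  -0.4  40.8]
0.56 [-53.4  -0.3  46.9]
0.52 [-57.9  -0.3  53.2]
0.48 [-62.2  -0.3  59.7]
0.44 [-66.2  -0.3  66.4]
0.4 [-70.   -0.2  73.2]
0.36 [-72.9  -0.2  80.4]
0.32 [-75.6  -0.2  87.8]
0.28 [-78.   -0.2  95.2]
0.24 [-80.1  -0.2 102.7]
0.2 [-81.9  -0.2 110.3]
0.16 [-83.3  -0.2 118. ]
0.12 [-84.5  -0.2 125.7]
0.08 [-85.4  -0.2 133.4]
0.04 [-85.9  -0.2 141.2]
-0.0 [-86.1  -0.2 149. ]
```

Call:
send_rows(
  xyz=[
    [-6,-0.5,2],
    [-12,-0.5,6],
    [-18,-0.5,10.5],
    [-24,-0.5,15.5],
    [-30,-0.5,21],
    [-36,-0.5,26.5],
    [-41,-0.5,32],
    [-46,-0.5,38],
    [-51,-0.5,44],
    [-56,-0.5,50],
  ],
  dr=[
    [0,0,0],
    [0,0,0],
    [0,0,0],
    [0,0,0],
    [0,0,0],
    [0,0,0],
    [0,0,0],
    [0,0,0],
    [0,0,0],
    [0,0,0],
  ],
)

```text
time: 10.3
position: [0.5368, -0.026, 0.2284]
tool_rot: [-2.35, -2.085, 0.0]
ft_force: [0.7, 0.7, 0.3]
grip_width: 0.009
grip_force: 0.3
```

Call:
send_rows(
  xyz=[
    [-4,0,6],
    [-8,0,12],
    [-11.5,0,18.5],
    [-14.5,0,25],
    [-17.5,0,32],
    [-20,0,39],
    [-22,0,46],
    [-24,0,53],
    [-26,0,60],
    [-27,0,66],
  ],
  dr=[
    [0,0,0],
    [0,0,0],
    [0,0,0],
    [0,0,0],
    [0,0,0],
    [0,0,0],
    [0,0,0],
    [0,0,0],
    [0,0,0],
    [0,0,0],
  ],
)

```text
time: 11.13
position: [0.5335, -0.0526, 0.1622]
tool_rot: [-2.35, -2.085, 0.001]
ft_force: [-1.5, -0.0, -0.3]
grip_width: 0.008
grip_force: 0.0
```

Run:
```python
from h import *
s=get_state();print(s["position"].round(4),s["joint_positions"].round(2),s["ft_force"].round(1))
for th in np.arange(.2,-.01,-.02):
    print(round(th,2),delta(push(th,.195),1.458)[0])
im=get_image("side");cv2.imwrite("pics/s4.png",cv2.resize(im[110:310,200:410,::-1],None,fx=2.8,fy=2.8,interpolation=cv2.INTER_CUBIC))
```

```text
[ 0.5335 -0.0526  0.1622] [-0.52  0.14  0.62  1.85 -0.09  1.17  0.01] [-1.5 -0.  -0.3]
0.2 [ 1.   0.7 -6.5]
0.18 [ 0.3  0.7 -2.7]
0.16 [-0.4  0.7  1.1]
0.14 [-1.1  0.7  5. ]
0.12 [-1.6  0.7  8.9]
0.1 [-2.1  0.7 12.7]
0.08 [-2.5  0.7 16.6]
0.06 [-2.8  0.7 20.5]
0.04 [-3.   0.7 24.4]
0.02 [-3.2  0.7 28.3]
0.0 [-3.2  0.7 32.2]
```

View pics/s4.png

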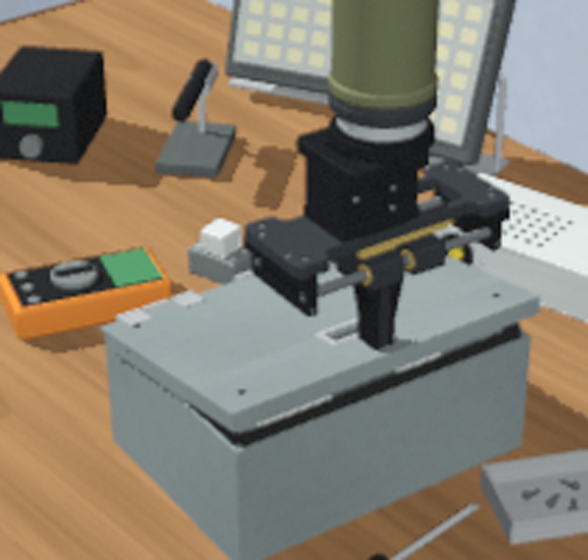

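The side crop shows the cover nearly down, the slot at about (342,330) just behind the fingertips, and the fingers inboard of the free edge. Pressing on slowly.

Call:
send_rows(
  xyz=[
    [0,0,3],
    [-0.5,0,6],
    [-1,0.3,9],
    [-1.5,0.5,12],
    [-2,0.5,15],
    [-2.5,0.7,18],
    [-3,0.7,20],
    [-3,0.7,22],
    [-3,0.7,24],
    [-3,0.7,26],
  ],
  dr=[
    [0,0,0],
    [0,0,0],
    [0,0,0],
    [0,0,0],
    [0,0,0],
    [0,0,0],
    [0,0,0],
    [0,0,0],
    [0,0,0],
    [0,0,0],
  ],
)

```text
time: 12.02
position: [0.5342, -0.0553, 0.1369]
tool_rot: [2.349, 2.085, 0.0]
ft_force: [-0.3, 0.7, -0.5]
grip_width: 0.009
grip_force: 0.0
```

Call:
send_rows(
  xyz=[
    [0,0,0.5],
    [0,0,1],
    [0,0,1.5],
    [0,0,2],
    [0,0,2.5],
    [0,0,3],
    [0,0,3.5],
    [0,0,4],
    [0,0,4],
    [0,0,4],
  ],
  dr=[
    [0,0,0],
    [0,0,0],
    [0,0,0],
    [0,0,0],
    [0,0,0],
    [0,0,0],
    [0,0,0],
    [0,0,0],
    [0,0,0],
    [0,0,0],
  ],
)

```text
time: 12.85
position: [0.534, -0.0553, 0.1333]
tool_rot: [-2.349, -2.085, -0.0]
ft_force: [-2.8, -0.4, 5.4]
grip_width: 0.007
grip_force: 2.6
```

Call:
send_rows(
  xyz=[
    [0,0,0.4],
    [0,0,0.8],
    [0,0,1.2],
    [0,0,1.6],
    [0,0,2.0],
    [0,0,2.4],
    [0,0,2.8],
    [0,0,3],
    [0,0,3],
    [0,0,3],
  ],
  dr=[
    [0,0,0],
    [0,0,0],
    [0,0,0],
    [0,0,0],
    [0,0,0],
    [0,0,0],
    [0,0,0],
    [0,0,0],
    [0,0,0],
    [0,0,0],
  ],
)

```text
time: 13.68
position: [0.534, -0.0554, 0.131]
tool_rot: [-2.349, -2.085, -0.0]
ft_force: [-4.3, -0.2, 9.6]
grip_width: 0.008
grip_force: 4.8
```

Call:
send_rows(
  xyz=[
    [0,0,0.4],
    [0,0,0.8],
    [0,0,1.2],
    [0,0,1.6],
    [0,0,2.0],
    [0,0,2.4],
    [0,0,2.8],
    [0,0,3],
    [0,0,3],
    [0,0,3],
  ],
  dr=[
    [0,0,0],
    [0,0,0],
    [0,0,0],
    [0,0,0],
    [0,0,0],
    [0,0,0],
    [0,0,0],
    [0,0,0],
    [0,0,0],
    [0,0,0],
  ],
)

```text
time: 14.52
position: [0.5341, -0.0554, 0.1302]
tool_rot: [-2.349, -2.084, -0.002]
ft_force: [-10.8, 1.6, 24.5]
grip_width: 0.005
grip_force: 12.3
```

Call:
send_rows(
  xyz=[
    [0,-0.3,0],
    [0,-0.6,0],
    [0,-0.9,0],
    [0,-1.2,0],
    [0,-1.5,0],
    [0,-1.5,0],
    [0,-1.5,0],
    [0,-1.5,0],
    [0,-1.5,0],
    [0,-1.5,0],
  ],
  dr=[
    [0,0,0],
    [0,0,0],
    [0,0,0],
    [0,0,0],
    [0,0,0],
    [0,0,0],
    [0,0,0],
    [0,0,0],
    [0,0,0],
    [0,0,0],
  ],
)

```text
time: 15.35
position: [0.5339, -0.0554, 0.1303]
tool_rot: [2.349, 2.084, 0.005]
ft_force: [-7.3, 0.3, 20.2]
grip_width: 0.004
grip_force: 10.4
```

Run:
```python
from h import *
s=get_state();print(s["position"].round(4),s["ft_force"].round(1),s["torque"].round(2))
w=get_image("wrist");im=get_image("side")
a=cv2.resize(im[150:310,220:400,::-1],None,fx=2.2,fy=2.2,interpolation=cv2.INTER_CUBIC)
o=np.zeros((480,800,3),np.uint8);o[:a.shape[0],:a.shape[1]]=a;b=cv2.resize(w[100:400,170:470,::-1],(400,400));o[:400,400:]=b
cv2.imwrite("pics/f5.png",o)
```

```text
[ 0.5339 -0.0554  0.1303] [-7.3  0.3 20.2] [-0.01  1.7  -0.05]
```

View pics/f5.png

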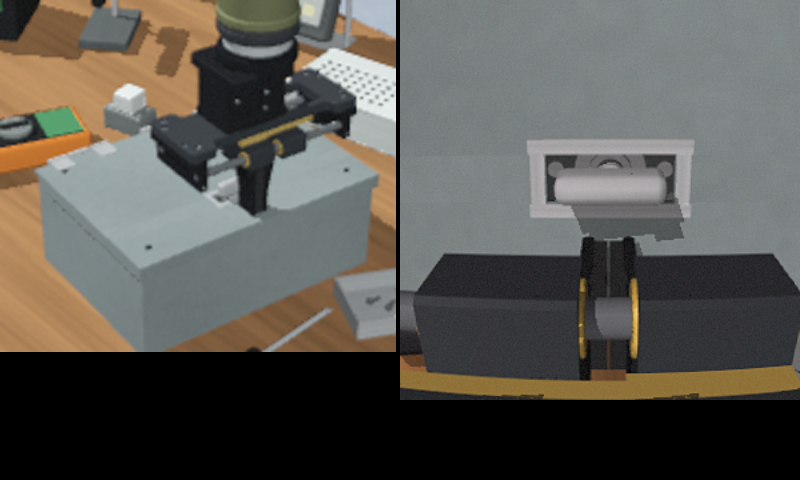

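The crops show the wing standing through the slot, parallel to it (wing (555–667,187), surround (527–693,178)), and no foam gap at the rim. I'll add a little margin to the press and hold.

Call:
send_rows(
  xyz=[
    [0,-0.2,0.3],
    [0,-0.5,0.6],
    [0,-0.8,0.9],
    [0,-1,1.2],
    [0,-1,1.2],
    [0,-1,1.2],
    [0,-1,1.2],
    [0,-1,1.2],
    [0,-1,1.2],
    [0,-1,1.2],
  ],
  dr=[
    [0,0,0],
    [0,0,0],
    [0,0,0],
    [0,0,0],
    [0,0,0],
    [0,0,0],
    [0,0,0],
    [0,0,0],
    [0,0,0],
    [0,0,0],
  ],
)

```text
time: 16.28
position: [0.5339, -0.0554, 0.1302]
tool_rot: [2.348, 2.084, 0.007]
ft_force: [-7.2, 0.6, 26.1]
grip_width: 0.003
grip_force: 12.9
```

Call:
send_rows(
  xyz=[
    [0,0,0],
    [0,0,0],
    [0,0,0],
    [0,0,0],
    [0,0,0],
    [0,0,0],
    [0,0,0],
    [0,0,0],
    [0,0,0],
    [0,0,0],
  ],
  dr=[
    [0,0,0],
    [0,0,0],
    [0,0,0],
    [0,0,0],
    [0,0,0],
    [0,0,0],
    [0,0,0],
    [0,0,0],
    [0,0,0],
    [0,0,0],
  ],
)

```text
time: 17.12
position: [0.5339, -0.0554, 0.1302]
tool_rot: [2.348, 2.083, 0.007]
ft_force: [-7.5, -0.3, 26.6]
grip_width: 0.005
grip_force: 12.9
```

Steady at 26 N with no further travel, so the cover is home.

```bash
python3 -c "
from bench import *
print(close_job())"
```

```text
the job is handed in; nothing more can be done
None
```

The wing is lined up with the slot and stands through it, the cover is fully home on the squeezed seal, and the arm is still pressing it down with about 26 N; the job was handed in at about 17 s.

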